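# Test the latching stop button of the bench sander

## Robot

A 6-joint arm with a two-finger parallel gripper is mounted at the origin on the work surface. World frame = base frame: x ahead of the robot, y to its left, z up, the work surface at z = 0. Lengths are in mm, angles in rad, forces in N, time in s.
With the tool pointing down it reaches from about 350 to 975 mm from the base axis. Payload 7.1 kg.
Tool frame: the origin (TCP) lies at the very end of the fingers, on their centre line; the grasp point (between the pads) lies 19 mm behind it; y points along the fingers, z is the direction in which the jaws open and shut, and the axes are right-handed (so a half turn about y gives the same grasp; the last joint's range is limited). The gripper opens to 88 mm and grips with 3 to 60 N. Pads are 20 mm wide; open, the fingers measure 115 mm over their backs; the gripper's body (75 mm by 178 mm) begins 61 mm behind the grasp point.
Start: joints at [1.175, 0.423, 1.63, -0, 1.089, -0.019], TCP at [229.934, 581.15, 222.675] pointing down, gripper open.
Joint ranges: [-3, 3], [-0.9, 2.11], [0.09, 2.58], [-1.31, 4.45], [0.11, 2.69], [-2.54, 2.54]. Speed limits (rad/s): [2.39, 2.39, 3.01, 3.14, 3.14, 3.14].

## Interface

Orientations are given as a rotation vector (axis times angle).
In Python, from workcell import ctrl gives the robot as it stands.
- The arm moves only by the shell command python3 -m jog 'ROWS'. ROWS is JSON, a list of rows, each a list of 3 entries, a list of its own where there are three numbers: the opening, from 0 (shut) to 1 (fully open), then the shift along the tool's x, y, z in cm, then the turn, a rotation vector about the tool's x, y, z in rad. In form: [[claw, [dx, dy, dz], [wx, wy, wz]], ...]. A call has 1 to 8 rows; each row is the pose to reach, as a shift and turn from the pose commanded when the call began, along the tool's axes at that moment; what a row does not reach only later rows make up. A row lasts 1/10 s, in which the tool goes at most 50 mm and 8.59 degrees, less where a joint would pass 70% of its speed; a pose out of reach is approached as far as the arm can. A call with a gripper value outside its range is refused whole. The fingers move at their own pace and stop on an object; the grip force is fixed at half the most. Time passes only in rows, so rows that repeat a pose let the fingers close. It gives the time, the measured TCP pose, the force and the opening at its end, in the units of the state.
- ctrl.get_obs(): the state, without advancing time (a new reading comes with each control period).
- ctrl.get_image(name): name is "scene" or "top"; returns a dict with "color" (480x640x3 uint8, red, green, blue), "z_map" (480x640 float32, mm along the optical axis (not along the pixel's ray), 0 where there is no reading), "fx", "fy", "cx", "cy" (pixels), "pose" (4x4, takes a point from camera to world coordinates). Camera axes: x right, y down, z forward; pixel columns grow to the right and rows downward; lengths in mm; the calibration is good to about 2 mm. A picture is of the moment at which its call begins.
- ctrl.close_job(): hands the job in, once; it reports no verdict.
The state is a dict: "t": time; "qpos": joint angles; "qvel": joint speeds; "joint_torque": joint torques, N m; "ee_pos": TCP position; "orientation": TCP orientation; "ft_force": force on the tool from outside, world axes, zero at the start; "moment": the same for the moment, N m; "width": finger opening in mm.
Only numpy, scipy, OpenCV 4.12 (cv2) and the standard library are available. Lean on these libraries where they do the work, as an engineer would, in place of code of your own. Each camera call takes 0.05 s, during which the arm holds its last target.

## Task

Test the bench sander's stop: with a closed fingertip gently push the red mushroom button down until it latches, and lift the finger off so that it stays in by itself. Then, without gripping it, push one side of its raised ridge sideways with a fingertip to twist it clockwise (seen from above) until it pops back up, and let it go clear. Do not push the green start button, and leave the jar, tin, wood offcut and screwdriver where they are.

Things in the scene. Friction and masses are not known exactly. Their poses are not given: they have to be found in the camera images.
- control_box: Grey fixed control box, 130 (x) x 210 (y) x 80 mm high, bolted to the bench; origin at the centre of its underside, z up. On its flat top, the red mushroom stop stands at x = 0, y = +45 mm and the green start button at x = 0, y = -62 mm. Its yaw varies.
- stop_cap: Red mushroom cap, 64 mm diameter, turning about its upright z axis (the stop's axis). Origin on the axis, level with the box's top face while up. Above the origin: underside 26 mm, nearly flat top 42 (rim) to 44 mm, ridge top 66 mm. The ridge runs along this body's x, 58 mm long, 12 mm thick (the middle 6 mm is 66 mm high, the side faces 63). At zero twist the axes are parallel to the box's.
- stop_top (a point): Middle of the ridge's top edge, on the stop's axis: the point to press down on. 146 mm above the bench when up, about 136 mm when latched.
- stop_depth (a joint): How far the mushroom stop is pushed in, m: 0 up, 0.012 end of travel. It springs up unless latched; it latches when pushed beyond about 0.011 and then rests at about 0.010 when let go. Pushing takes about 2 N at first, up to about 9 N.
- stop_twist (a joint): Clockwise twist of the stop seen from above, rad: 0 at rest, 0.95 at its end stop. A light spring (0.02 N m at 0, 0.10 N m at the end) turns it back to 0 when let go. The latch lets go at about 0.55 to 0.6 rad and the button springs up 10 mm by itself; a finger still pushing on the ridge can hold it a few mm down until it is withdrawn.
- ridge_left: Left (+y) side face of the ridge, a 58 x 3 x 21 mm red strip; origin at its middle, 4.5 mm to +y of the stop's axis and 52.5 mm above stop_cap's origin; axes as stop_cap. Pushed near its +x (far) end towards -y it turns the stop clockwise. Never pinch both faces.
- ridge_right: Right (-y) side face of the ridge, the same strip 4.5 mm to -y of the axis. Pushed near its -x end (nearer the robot) towards +y it turns the stop clockwise.
- start_button (a joint): Green start button, 28 mm diameter, its top 22 mm above the box's top face, beside the stop; 0 up, 0.006 m fully in. Must not be pressed.
- sander: Fixed bench disc sander, 260 x 220 mm base, 210 mm high, to the left (+y) of the control box; origin at the centre of its underside. Its disc and small work table face -x. An obstacle only.
- screw_jar: Loose amber jar with a blue lid, 66 mm diameter, 85 mm high; origin at the centre of its underside. Leave alone.
- wax_tin: Loose tin with a paper label, 60 mm diameter, 95 mm high; origin at the centre of its underside. Leave alone.
- offcut: Loose wood offcut 45 x 130 x 22 mm lying flat; origin at the centre of its underside. Leave alone.
- screwdriver: Loose screwdriver with an orange handle, 180 mm long, lying along its own x axis. Leave alone.

How it is judged:
By the outcome, as a careful person would: the job done as asked, in the order asked, and still so for the second after the job is handed in, with the robot touching nothing.
It also fails if it takes over 45 s, if anything falls off the work surface, if the arm or the gripper's body presses on something with over 40 N, if the wrist force passes 120 N, or if a joint passes its speed limit or range.

## Working session

There is one attempt and no reset: what is moved stays moved. The work goes in short steps, Python scripts to look and compute and a shell command to move; the robot and the scene stay as the last step left them, time stands still between calls to the robot, and variables do not carry over. Pictures are saved under pics/ and viewed, and the job is handed in when it is done.

```bash
mkdir -p pics; ls; python3 - <<'E'
from workcell import ctrl
import cv2
o=ctrl.get_obs();print(o)
for n in("scene","top"):
    im=ctrl.get_image(n);cv2.imwrite(f"pics/{n}0.png",im["color"][:,:,::-1]);print(n,im["fx"],im["cx"],im["cy"],im["pose"].round(3).tolist())
E
```

```text
pics
{'t': 0.0, 'qpos': array([ 1.17499385e+00,  4.23867237e-01,  1.63065302e+00, -2.05017054e-05,
        1.08859436e+00, -1.89745615e-02]), 'qvel': array([-0.00075573, -0.00017913, -0.00111359, -0.00132451,  0.00020183,
       -0.00014257]), 'joint_torque': array([ 3.58072240e-03, -5.44634879e+01, -2.73669684e+01,  6.43502106e-02,
        2.27346062e-02, -1.47103233e-04]), 'ee_pos': array([229.7420606 , 580.66456442, 221.89974106]), 'orientation': array([-1.5520003 ,  0.29592961, -0.2954629 ]), 'ft_force': array([-0.35742959,  0.2215395 , -0.41263572]), 'moment': array([-0.00036072, -0.04540334,  0.02830401]), 'width': 87.52708338244788}
scene 599.409422604551 318.9058068155407 244.39268634102638 [[-0.367, 0.558, -0.744, 1465.267], [0.93, 0.222, -0.292, 396.413], [0.002, -0.799, -0.601, 846.781], [0.0, 0.0, 0.0, 1.0]]
top 580.7613285924214 299.3676616641901 240.0500417948496 [[-0.021, -0.991, 0.136, 435.999], [-1.0, 0.021, 0.005, 24.773], [-0.007, -0.136, -0.991, 1270.88], [0.0, 0.0, 0.0, 1.0]]
```

View pics/scene0.png

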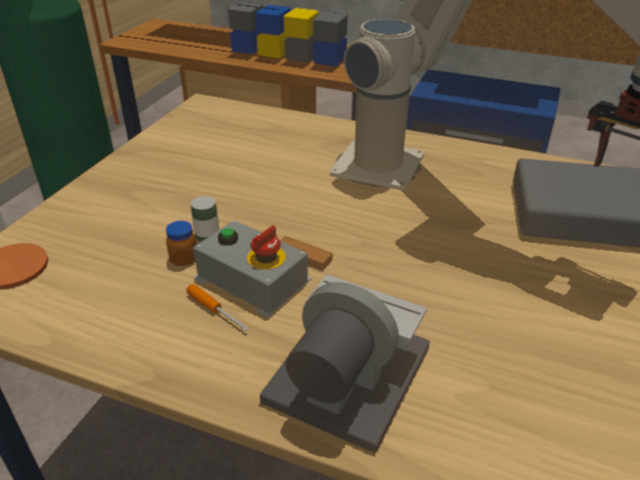

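View pics/top0.png

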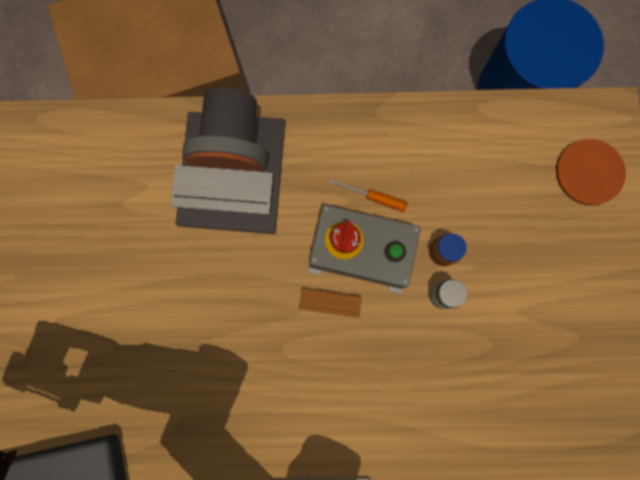

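The top view shows the stop at about (345,238), the green button at (396,251), and the box top spanning roughly (310-420, 205-290). The sander is to its left. Next I'll measure these points.

```bash
cat >h.py <<'E'
import numpy as np,cv2
from workcell import ctrl
def cloud(n):
    im=ctrl.get_image(n);z=im["z_map"];v,u=np.mgrid[:480,:640]
    P=np.stack([(u-im["cx"])/im["fx"]*z,(v-im["cy"])/im["fy"]*z,z],-1)
    W=P@im["pose"][:3,:3].T+im["pose"][:3,3]; W[z==0]=np.nan
    return im,W
def masks(im):
    h=cv2.cvtColor(im["color"],cv2.COLOR_RGB2HSV);H,S,V=[h[...,i].astype(int) for i in range(3)]
    return ((H<6)|(H>174))&(S>170)&(V>90),(H>45)&(H<80)&(S>120)
E
python3 - <<'E'
from h import *
for n in("top","scene"):
    im,W=cloud(n);r,g=masks(im)
    near=(W[...,2]>60)&(W[...,2]<90)&(W[...,0]>250)&(W[...,0]<700)&(abs(W[...,1])<250)
    k,lab,st,c=cv2.connectedComponentsWithStats(near.astype(np.uint8))
    i=1+np.argmax(st[1:,4]); pts=W[lab==i]
    pts=pts[abs(pts[:,2]-np.median(pts[:,2]))<5]
    rect=cv2.minAreaRect(pts[:,:2].astype(np.float32));print(n,"box",rect,np.median(pts[:,2]))
    c0=np.array(rect[0])
    ok=np.linalg.norm(W[...,:2]-c0,axis=-1)<130
    R=W[r&ok&(W[...,2]>95)];G=W[g&ok&(W[...,2]>90)]
    print("red",len(R),R.min(0),R.max(0),"green",len(G),np.median(G,0))
    top=R[R[:,2]>R[:,2].max()-12];print("ridge",len(top),top.mean(0),cv2.minAreaRect(top[:,:2].astype(np.float32)))
    cc=R[(R[:,2]<130)];print("cap",len(cc),cv2.minEnclosingCircle(R[:,:2].astype(np.float32)))
    ys,xs=np.where(r&ok);print(xs.min(),xs.max(),ys.min(),ys.max())
    if n=="top": cv2.imwrite("pics/z1.png",cv2.resize(im["color"][190:310,270:430,::-1],None,fx=5,fy=5,interpolation=2))
    for nm,b in(("offcut",0),):
        pass
E
```

```text
top box ((585.34130859375, -105.0830307006836), (209.927734375, 130.38307189941406), 75.64436340332031) 80.09397086774936
red 462 [568.92843024 -87.38949563 117.46049549] [624.12174852 -33.29818858 151.79983508] green 164 [ 570.64271344 -164.71409158  101.44178578]
ridge 165 [595.69860275 -60.97134414 144.71892198] ((596.6564331054688, -61.41974639892578), (11.799734115600586, 56.74101638793945), 75.78781127929688)
cap 281 ((596.6689453125, -61.426631927490234), 28.412065505981445)
331 358 221 250
scene box ((588.1793212890625, -105.91975402832031), (214.36447143554688, 133.599853515625), 75.82322692871094) 79.81948933924866
red 314 [574.50939125 -86.59445719 108.6031358 ] [630.84364682 -32.0019732  149.43651868] green 99 [ 576.84287668 -162.54591898  100.68485361]
ridge 92 [603.69954579 -61.108154   143.51046747] ((602.4483032226562, -60.342201232910156), (12.333863258361816, 56.987335205078125), 68.99320983886719)
cap 213 ((603.3273315429688, -58.73582458496094), 28.927587509155273)
251 279 226 254
```

View pics/z1.png

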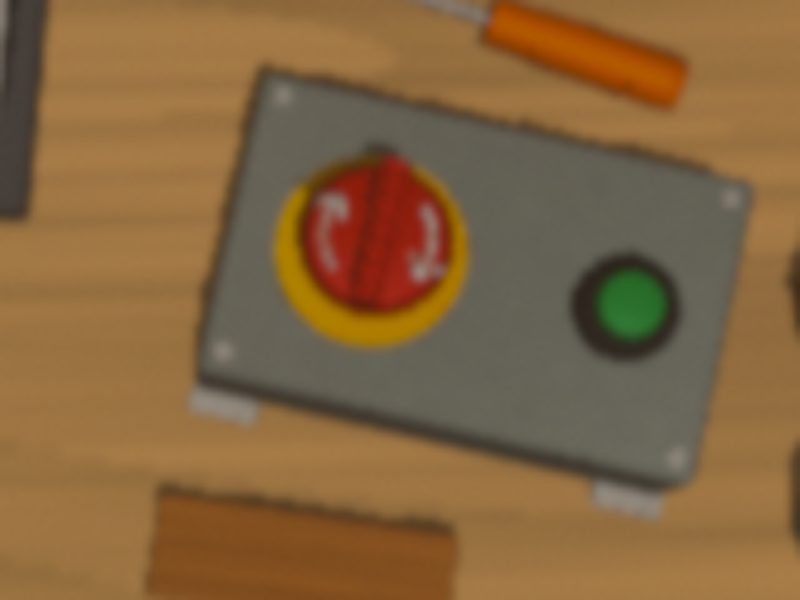

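The box measures 210x130 at z=80, with its y axis at 75.7° (box yaw ≈ -14.3°). The stop axis is at about (597,-61) and the ridge measures 57x12, so it all agrees with the given sizes. Next I'll work out the move to a point above the stop.

```bash
cat >>h.py <<'E'
from scipy.spatial.transform import Rotation as Ro
yaw=np.deg2rad(-14.3);C=np.array([597.,-61.4,80.])
B=Ro.from_euler('z',yaw).as_matrix()
def world(b): return C+B@np.array(b,float)
def plan(b,Rt=None):
    o=ctrl.get_obs();R=Ro.from_rotvec(o["orientation"]).as_matrix()
    print("t",o["t"],"ee",o["ee_pos"].round(1),"body",(B.T@(o["ee_pos"]-C)).round(1),"F",o["ft_force"].round(1),"w",round(o["width"],1))
    print("shift cm",(R.T@(world(b)-o["ee_pos"])/10).round(2))
    if Rt is not None: print("turn",Ro.from_matrix(R.T@Rt).as_rotvec().round(3))
    return R
E
python3 - <<'E'
from h import *
R=plan([0,0,120]);print(R.round(3))
# target: tool y down, tool x along +-box y
for s in(1,-1):
    x=s*B[:,1];y=np.array([0,0,-1.]);print(s);plan([0,0,120],np.stack([x,y,np.cross(x,y)],1))
    x=s*B[:,0];print('x',s);plan([0,0,120],np.stack([x,y,np.cross(x,y)],1))
E
```

```text
t 0.2 ee [229.8 580.8 222.2] body [-514.4  531.6  142.2] F [ 0.3  0.4 -0.1] w 88.0
shift cm [ 57.78   2.26 -46.2 ]
[[ 0.93  -0.     0.368]
 [-0.368 -0.001  0.93 ]
 [-0.    -1.    -0.001]]
1
t 0.2 ee [229.8 580.8 222.2] body [-514.4  531.6  142.2] F [ 0.3  0.4 -0.1] w 88.0
shift cm [ 57.78   2.26 -46.2 ]
turn [ 1.000e-03 -1.698e+00 -1.000e-03]
x 1
t 0.2 ee [229.8 580.8 222.2] body [-514.4  531.6  142.2] F [ 0.3  0.4 -0.1] w 88.0
shift cm [ 57.78   2.26 -46.2 ]
turn [ 0.001 -0.127 -0.   ]
-1
t 0.2 ee [229.8 580.8 222.2] body [-514.4  531.6  142.2] F [ 0.3  0.4 -0.1] w 88.0
shift cm [ 57.78   2.26 -46.2 ]
turn [1.000e-03 1.444e+00 1.000e-03]
x -1
t 0.2 ee [229.8 580.8 222.2] body [-514.4  531.6  142.2] F [ 0.3  0.4 -0.1] w 88.0
shift cm [ 57.78   2.26 -46.2 ]
turn [0.000e+00 3.014e+00 1.000e-03]
```

```bash
python3 -m jog '[[0,[4,-7.8,-4],[0,0.1,0]],[0,[41.8,-7.8,-45.9],[0,1,0]],[0,[41.8,-7.8,-45.9],[0,1,0]],[0,[41.8,-7.8,-45.9],[0,1,0]],[0,[41.8,-7.8,-45.9],[0,1,0]],[0,[41.8,-7.8,-45.9],[0,1,0]],[0,[41.8,-7.8,-45.9],[0,1,0]],[0,[41.8,-7.8,-45.9],[0,1,0]]]'; cat >>h.py <<'E'
yd=np.array([0,0,-1.]);xt=-B[:,1];RT=np.stack([xt,yd,np.cross(xt,yd)],1)
E
python3 -c "
from h import *
plan([0,0,120],RT)"
```

```text
t: 1.0
ee_pos: [364.7, 225.4, 285.6]
orientation: [-1.293, 1.068, -1.068]
ft_force: [1.0, -0.0, -0.4]
width: 27.2
t 1.0 ee [364.7 225.4 285.6] body [-295.9  220.5  205.6] F [ 1.  -0.  -0.4] w 27.2
shift cm [32.55  8.56 17.39]
turn [-0.    0.44 -0.  ]
```

```bash
python3 -m jog '[[0,[32.5,0,17.4],[0,0.44,0]],[0,[32.5,0,17.4],[0,0.44,0]],[0,[32.5,0,17.4],[0,0.44,0]],[0,[32.5,0,17.4],[0,0.44,0]],[0,[32.5,0,17.4],[0,0.44,0]],[0,[32.5,4,17.4],[0,0.44,0]],[0,[32.5,5.5,17.4],[0,0.44,0]],[0,[32.5,5.5,17.4],[0,0.44,0]]]'; 
python3 -m jog '[[0,[0,0,0],[0,0,0]],[0,[0,0,0],[0,0,0]]]'
python3 -c "
from h import *
plan([0,0,76],RT)
im,W=cloud('scene');cv2.imwrite('pics/s2.png',im['color'][:,:,::-1])"
```

```text
t: 1.8
ee_pos: [598.9, -60.7, 228.6]
orientation: [-1.082, 1.39, -1.389]
ft_force: [0.0, 0.6, -0.5]
width: 0.5
t: 2.0
ee_pos: [597.4, -58.3, 229.6]
orientation: [-1.083, 1.391, -1.388]
ft_force: [0.4, -0.0, -0.6]
width: 0.5
t 2.0 ee [597.4 -58.3 229.6] body [ -0.4   3.1 149.6] F [ 0.4 -0.  -0.6] w 0.5
shift cm [0.31 7.36 0.05]
turn [0.002 0.002 0.   ]
```

View pics/s2.png

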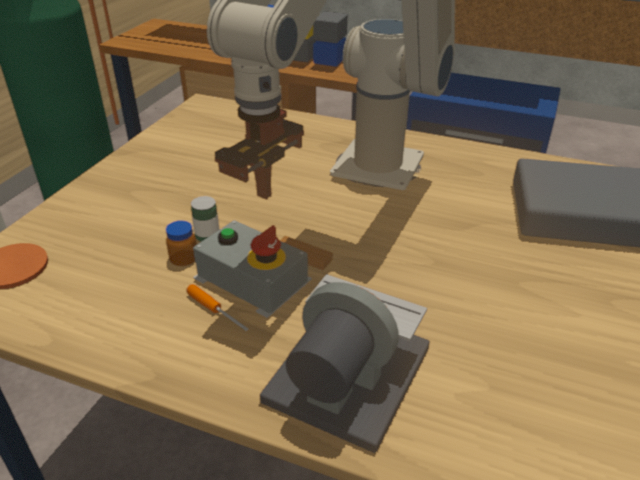

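The closed fingertip at (262,190) is directly above the stop at (266,240). I'll correct the 3 mm sideways error and descend to just above the ridge.

```bash
python3 -m jog '[[0,[0.3,2,0],[0,0,0]],[0,[0.3,4,0],[0,0,0]],[0,[0.3,6,0],[0,0,0]],[0,[0.3,7,0],[0,0,0]],[0,[0.3,7.6,0],[0,0,0]],[0,[0.3,7.6,0],[0,0,0]],[0,[0.3,7.6,0],[0,0,0]]]'; 
python3 -c "
from h import *
plan([0,0,54.5],RT)"
```

```text
t: 2.75
ee_pos: [597.7, -60.8, 155.3]
orientation: [-1.082, 1.387, -1.388]
ft_force: [0.3, -0.1, 0.2]
width: 0.6
t 2.75 ee [597.7 -60.8 155.3] body [ 0.5  0.8 75.3] F [ 0.3 -0.1  0.2] w 0.6
shift cm [ 0.08  2.08 -0.05]
turn [-0.001  0.004 -0.   ]
```

```bash
python3 -m jog '[[0,[0,0.5,0],[0,0,0]],[0,[0,0.9,0],[0,0,0]],[0,[0,1.2,0],[0,0,0]],[0,[0,1.5,0],[0,0,0]],[0,[0,1.6,0],[0,0,0]],[0,[0,1.6,0],[0,0,0]]]'; python3 -m jog '[[0,[0,0.1,0],[0,0,0]],[0,[0,0.2,0],[0,0,0]],[0,[0,0.3,0],[0,0,0]],[0,[0,0.3,0],[0,0,0]]]'
```

```text
t: 3.35
ee_pos: [597.6, -61.1, 138.5]
orientation: [-1.082, 1.387, -1.389]
ft_force: [0.6, 0.2, 2.7]
width: 0.5
t: 3.75
ee_pos: [597.4, -61.1, 135.3]
orientation: [-1.082, 1.388, -1.388]
ft_force: [-0.1, -0.2, 4.4]
width: 0.4
```

```bash
python3 -m jog '[[0,[0,0.1,0],[0,0,0]],[0,[0,0.1,0],[0,0,0]],[0,[0,0.1,0],[0,0,0]]]'; python3 -m jog '[[0,[0,0.1,0],[0,0,0]],[0,[0,0.1,0],[0,0,0]]]'
```

```text
t: 4.05
ee_pos: [597.3, -61.0, 134.4]
orientation: [-1.082, 1.388, -1.388]
ft_force: [1.4, -1.2, 3.2]
width: 0.7
t: 4.25
ee_pos: [597.6, -61.1, 134.1]
orientation: [-1.082, 1.387, -1.389]
ft_force: [-1.0, 0.8, 9.2]
width: 0.5
```

```bash
python3 -m jog '[[0,[0,0.05,0],[0,0,0]],[0,[0,0.05,0],[0,0,0]]]';python3 -m jog '[[0,[0,0.05,0],[0,0,0]],[0,[0,0.05,0],[0,0,0]]]'
```

```text
t: 4.45
ee_pos: [597.8, -61.1, 134.0]
orientation: [-1.082, 1.387, -1.389]
ft_force: [-0.4, -0.3, 12.5]
width: 0.6
t: 4.65
ee_pos: [597.9, -61.1, 133.9]
orientation: [-1.081, 1.387, -1.389]
ft_force: [-1.9, 0.6, 15.7]
width: 0.4
```

The end stop is reached: z holds at 134 while the force climbs. I'll lift off and check the latch.

```bash
python3 -m jog '[[0,[0,-0.5,0],[0,0,0]],[0,[0,-1.5,0],[0,0,0]],[0,[0,-3.5,0],[0,0,0]],[0,[0,-5.5,0],[0,0,0]],[0,[0,-7,0],[0,0,0]],[0,[0,-7,0],[0,0,0]],[0,[0,-7,0],[0,0,0]]]'; cat >>h.py <<'E'
def stopz(name):
    im,W=cloud('scene');r,g=masks(im)
    k=r&(np.linalg.norm(W[...,:2]-C[:2],axis=-1)<45)&(W[...,2]>95)&(W[...,2]<156)
    z=W[k][:,2];print('n',k.sum(),'z pct 50/90/97/max',np.percentile(z,[50,90,97,100]).round(1))
    t=W[k&(W[...,2]>np.percentile(z,97)-11)];print('ridge rect',cv2.minAreaRect(t[:,:2].astype(np.float32)))
    cv2.imwrite(f'pics/{name}.png',cv2.resize(im['color'][150:310,160:380,::-1],None,fx=3,fy=3,interpolation=2))
E
python3 -c "
from h import *
plan([-30,-23,49],RT);stopz('s3')"
```

```text
t: 5.35
ee_pos: [596.8, -61.0, 202.1]
orientation: [-1.083, 1.388, -1.388]
ft_force: [0.3, 1.1, -0.3]
width: 0.6
t 5.35 ee [596.8 -61.  202.1] body [ -0.3   0.4 122.1] F [ 0.3  1.1 -0.3] w 0.6
shift cm [ 2.33  7.31 -2.98]
turn [0.    0.004 0.   ]
n 284 z pct 50/90/97/max [112.8 132.6 135.2 137.6]
ridge rect ((604.32763671875, -58.67453384399414), (15.036454200744629, 52.263954162597656), 64.50639343261719)
```

View pics/s3.png

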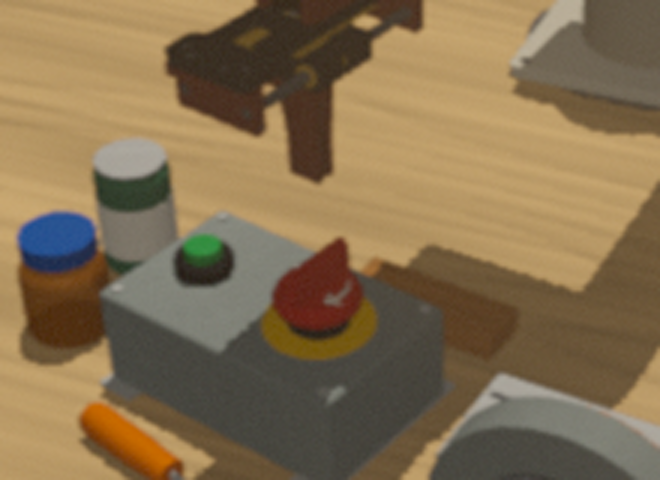

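The button is latched: the top of the ridge has dropped about 11 mm to roughly 137 (at crop (340,245)), and the finger is clear of it. Now I'll place the fingertip beside the right face of the ridge, at its near end.

```bash
python3 -m jog '[[0,[1.2,0,-1.7],[0,0,0]],[0,[2.3,0,-3.4],[0,0,0]],[0,[2.3,2,-3.4],[0,0,0]],[0,[2.3,4,-3.4],[0,0,0]],[0,[2.3,6,-3.4],[0,0,0]],[0,[2.3,7,-3.4],[0,0,0]],[0,[2.3,7.3,-3.4],[0,0,0]],[0,[2.3,7.3,-3.4],[0,0,0]]]'; 
python3 -c "
from h import *
plan([-34,-16,48],RT);stopz('s4')"
```

```text
t: 6.2
ee_pos: [558.3, -75.0, 128.8]
orientation: [-1.084, 1.389, -1.387]
ft_force: [-0.2, 0.3, 0.1]
width: 0.4
t 6.2 ee [558.3 -75.  128.8] body [-34.1 -22.7  48.8] F [-0.2  0.3  0.1] w 0.4
shift cm [-0.67  0.08  0.01]
turn [0.001 0.004 0.   ]
n 317 z pct 50/90/97/max [113.7 133.5 135.4 137.4]
ridge rect ((602.1567993164062, -59.752159118652344), (11.947256088256836, 54.44349670410156), 68.21424102783203)
```

View pics/s4.png

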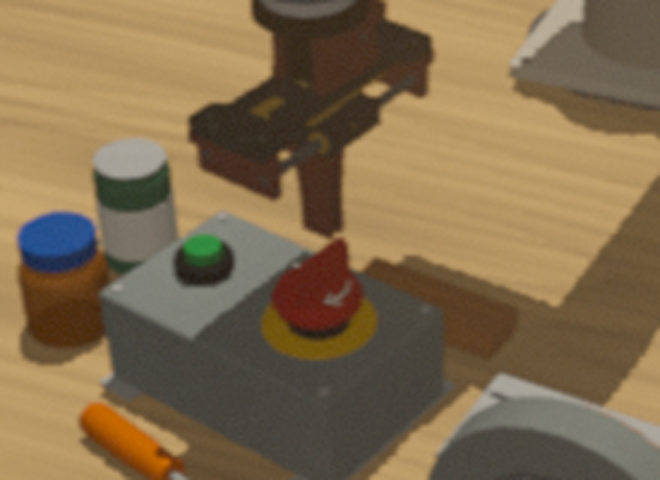

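The finger (tip at crop (325,235)) sits on the -y side of the ridge's near end, with no contact. Now the sideways push.

```bash
python3 -m jog '[[0,[-0.3,0.1,0],[0,0,0]],[0,[-0.6,0.1,0],[0,0,0]],[0,[-0.8,0.1,0],[0,0,0]],[0,[-1.0,0.1,0],[0,0,0]],[0,[-1.2,0.1,0],[0,0,0]],[0,[-1.4,0.1,0],[0,0,0]],[0,[-1.4,0.1,0],[0,0,0]]]'; 
python3 -c "
from h import *
plan([-34,3,48],RT);stopz('s5')"
```

```text
t: 6.95
ee_pos: [562.1, -61.3, 128.4]
orientation: [-1.083, 1.388, -1.388]
ft_force: [-0.8, -0.8, 1.2]
width: 0.2
t 6.95 ee [562.1 -61.3 128.4] body [-33.9  -8.5  48.4] F [-0.8 -0.8  1.2] w 0.2
shift cm [-1.15  0.04 -0.01]
turn [-0.     0.004 -0.   ]
n 360 z pct 50/90/97/max [113.8 132.7 135.4 138.1]
ridge rect ((601.743896484375, -60.709293365478516), (10.099464416503906, 53.99225616455078), 60.999141693115234)
```

View pics/s5.png

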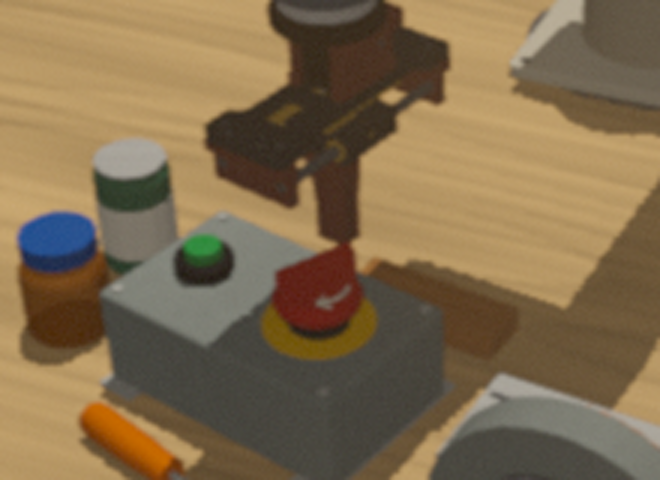

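The ridge is turning clockwise and the finger is still on its near end. I'll keep going in smaller steps.

```bash
python3 -m jog '[[0,[-0.2,0,0],[0,0,0]],[0,[-0.4,0,0],[0,0,0]],[0,[-0.5,0,0],[0,0,0]],[0,[-0.5,0,0],[0,0,0]]]'; python3 -m jog '[[0,[-0.1,0,0],[0,0,0]],[0,[-0.2,0,0],[0,0,0]],[0,[-0.3,0,0],[0,0,0]],[0,[-0.3,0,0],[0,0,0]]]';
python3 -c "
from h import *
plan([-34,3,48],RT);stopz('s6')"
```

```text
t: 7.4
ee_pos: [563.4, -56.6, 128.4]
orientation: [-1.082, 1.388, -1.388]
ft_force: [-0.5, -3.2, 1.9]
width: 0.7
t: 7.8
ee_pos: [563.8, -53.4, 128.3]
orientation: [-1.083, 1.389, -1.388]
ft_force: [-0.5, -0.9, 0.9]
width: 0.5
t 7.8 ee [563.8 -53.4 128.3] body [-34.2  -0.4  48.3] F [-0.5 -0.9  0.9] w 0.5
shift cm [-0.34  0.03  0.02]
turn [ 0.     0.003 -0.   ]
n 400 z pct 50/90/97/max [115.7 134.  136.7 139.2]
ridge rect ((601.7568359375, -60.95027160644531), (12.044244766235352, 53.906166076660156), 41.20509338378906)
```

View pics/s6.png

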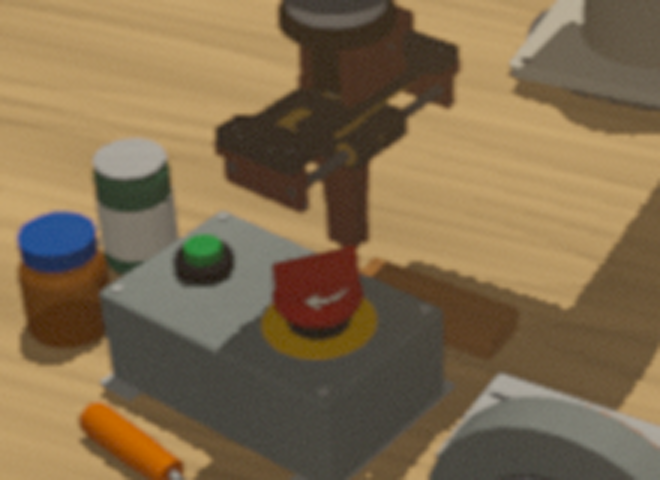

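The twist so far is about 27° (0.47 rad), and the latch lets go at 0.55-0.6. I need a few mm more.

```bash
python3 -m jog '[[0,[-0.1,0,0],[0,0,0]],[0,[-0.2,0,0],[0,0,0]],[0,[-0.3,0,0],[0,0,0]],[0,[-0.3,0,0],[0,0,0]]]'; python3 -c "
from h import *
plan([-34,3,48],RT);stopz('s7')"
```

```text
t: 8.25
ee_pos: [564.0, -50.5, 127.9]
orientation: [-1.084, 1.389, -1.387]
ft_force: [-3.4, -1.0, -0.4]
width: 0.5
t 8.25 ee [564.  -50.5 127.9] body [-34.7   2.4  47.9] F [-3.4 -1.  -0.4] w 0.5
shift cm [-0.06 -0.01  0.07]
turn [0.002 0.004 0.   ]
n 416 z pct 50/90/97/max [125.2 143.  145.  147.7]
ridge rect ((601.392578125, -59.82921600341797), (10.501421928405762, 55.275245666503906), 43.90083694458008)
```

View pics/s7.png

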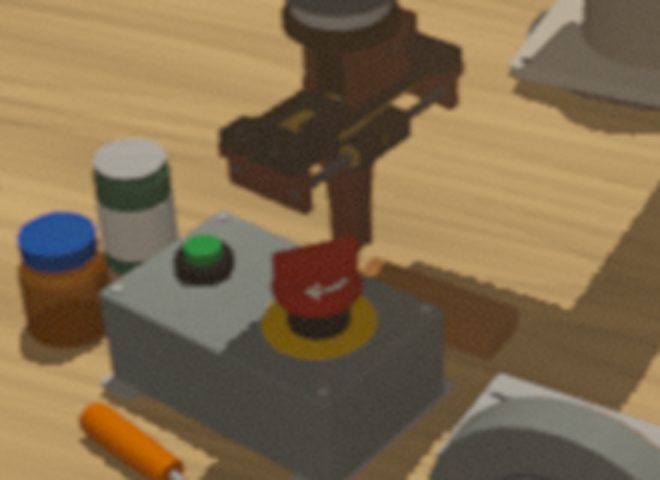

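The button has popped up: the ridge top rose about 9 mm to roughly 147, and more of the black stem shows at crop (318,322). I'll withdraw straight up.

```bash
python3 -m jog '[[0,[0,-0.4,0],[0,0,0]],[0,[0,-1,0],[0,0,0]],[0,[0,-2,0],[0,0,0]],[0,[0,-4,0],[0,0,0]],[0,[0,-7,-2],[0,0,0]],[0,[0,-10,-6],[0,0,0]],[0,[0,-10,-8],[0,0,0]],[0,[0,-10,-8],[0,0,0]]]'; python3 -m jog '[[0,[0,0,0],[0,0,0]],[0,[0,0,0],[0,0,0]],[0,[0,0,0],[0,0,0]]]'; python3 -c "
from h import *
plan([-34,3,48],RT);stopz('s8')
im,W=cloud('top');cv2.imwrite('pics/top8.png',im['color'][:,:,::-1]);r,g=masks(im);k=g&(np.linalg.norm(W[...,:2]-C[:2],axis=-1)<160);print('green z',np.median(W[k][:,2]))"
```

```text
t: 9.1
ee_pos: [486.6, -30.9, 230.7]
orientation: [-1.079, 1.385, -1.39]
ft_force: [-0.5, -0.2, -0.4]
width: 0.6
t: 9.4
ee_pos: [488.1, -31.5, 228.1]
orientation: [-1.082, 1.388, -1.388]
ft_force: [-0.1, -0.1, -0.4]
width: 0.5
t 9.4 ee [488.1 -31.5 228.1] body [-112.9    2.   148.1] F [-0.1 -0.1 -0.4] w 0.5
shift cm [-0.07 10.01  7.89]
turn [-0.     0.003 -0.   ]
n 172 z pct 50/90/97/max [121.  138.6 145.7 149.1]
ridge rect ((604.7709350585938, -60.06985092163086), (11.48636531829834, 53.56657791137695), 66.3924560546875)
green z 101.88813594752503
```

View pics/s8.png

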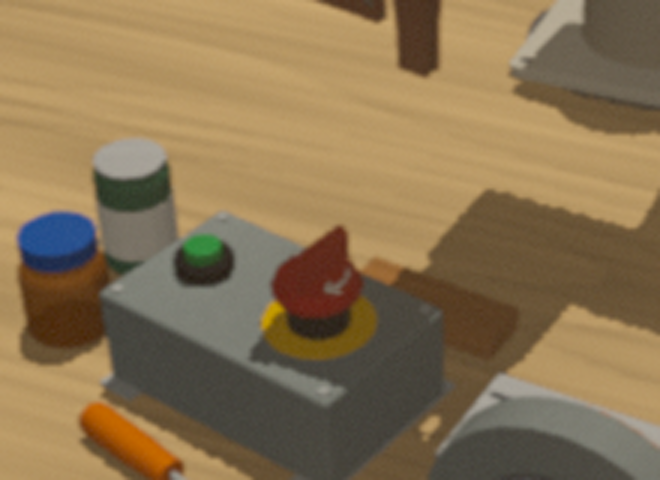

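View pics/top8.png

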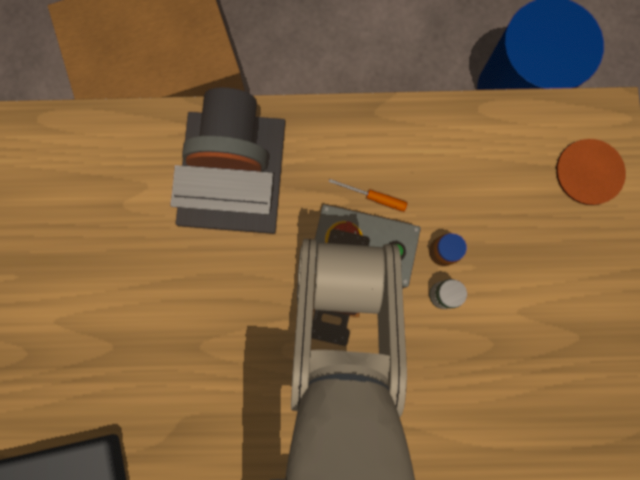

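The stop is up, with its ridge back near zero twist (crop (340,230)), and the finger is clear at (415,70). The jar at (452,248), the tin at (451,293) and the screwdriver look unmoved. The offcut is mostly hidden in the top view but unchanged in the scene view. Handing in.

```bash
python3 -c "
from workcell import ctrl
print(ctrl.close_job())"
```

```text
the job is handed in; nothing more can be done
None
```

I pressed the red stop with the closed fingertip until it latched, twisted it clockwise until it popped up, and handed the job in at about 9.5 s. No verdict was given.

- **Press and latch:** the fingertip reached the end stop at z ≈ 134 mm, with a peak force of about 16 N. After I lifted off, the camera put the ridge top at about 137 mm, so the stop stayed in by itself.
- **Twist and release:** I pushed the near end of the ridge's right face towards +y, without gripping, and about 3–4 N was measured. The camera showed the stop pop up once it passed roughly 0.5 rad.
- **Last checks:** with the finger clear, the ridge top read about 149 mm, the same as at the start, and the ridge was back near zero twist. The green button's top was still at 102 mm, its start height, and the wrist force was about 0 N.
- **Loose items:** the jar, tin and screwdriver looked unmoved in the last pictures. The offcut was partly hidden by the arm in the top view, so I could only check it in the scene view, where it looked unchanged.
- **Disagreement:** the two cameras differed by about 6 mm in x on where the stop was. I used the top view, which matched the box's geometry, and the press and twist both worked from it.

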